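# Roll a lens tube to the line and press it home in its spring clip

### The job

Without picking it up, roll the lens tube along the track by pushing its side, and let it stop on the inlaid line: take the gripper off it and see that it lies still and square there, short of the clip. Then push it on gently until it has snapped in under the clip's balls, lean on it against the back stop for a moment with about 11 N (never more than 17 N on the tube), and leave it held in the clip without disturbing the things lying around.

Things in the scene. Friction and masses are not known exactly. Their poses are not given: they have to be found in the camera images.
- track: Flat straight track: aluminium bed 290 mm (x) by 116 mm (y), black rubber lining, its top 8 mm above the bench, low guides along the sides (inner faces y = +-52 mm, tops 16 mm up). Origin: centre of underside. x points along the track from the tube to the clip, away from the robot; z up. The lining slows a rolling tube: let go at 50 mm/s it runs on about 2 mm, at 150 mm/s about 18 mm.
- line (a point): Thin white line inlaid straight across the lining, at track x = +15 mm; the point is its middle, on the lining. The tube is on the line when its axis is straight above it, within 7 mm.
- tube: Loose plain aluminium lens tube with dark end bands: solid-sided cylinder 40 mm in diameter, 90 mm long, 0.13 to 0.21 kg, slippery, lying across the track on the lining, between the robot and the line. Origin: on its axis at mid length (20 mm above the lining); y runs along its axis; x and z turn as it rolls.
- clip: Spring clip over the track's far end. Frame: its two fixed foot rails; origin on the bench, on the track's centre line at track x = +67 mm, axes as the track's. On the rails a grey bridge-shaped head is locked by screws anywhere from clip x = -12 to +12 mm: not measured, feel or see where. Its posts stand outside the guides; crossbar 18 mm thick along x, underside 64, top 74 mm above the bench.
- balls_mid (a point): Midpoint between the two sprung free-turning steel balls (12 mm, 44 mm apart) under the clip's crossbar, 50 mm above the bench, IF the head stood mid-range; truly up to 12 mm nearer or farther. The tube meets the balls with its axis 14 mm short of them; a slow push of up to about 7 N carries it past, then the push fades to almost nothing. It is home on the stop pad with its axis 5 mm beyond them; they hold it there.
- pad_mid (a point): Middle of the face of the clip's sprung rubber stop pad (80 mm wide, 18 to 42 mm above the bench; 25 mm beyond the balls, carried by the same head) IF the head stood mid-range; truly up to 12 mm nearer or farther. The pad gives about 1 mm for every 4 N, at most 6 mm; then it is rigid.
- pliers: Small steel pliers, 115 mm long, 10 mm high, flat on the bench beside the track; bystander. Origin at the pivot, on the bench.
- specs: Wire spectacle frame, folded, 125 mm wide, flat on the bench beside the track; bystander.
- driver: Screwdriver with wooden handle, 150 mm long, on the bench beside the track; bystander.
- collar: Aluminium ring 44 mm across, 14 mm high, on the bench beside the track; bystander.
Mind the look-alikes: they are no part of the job. Leave any green or yellow look-alike of the clip alone.

How it is judged:
By the outcome, as a careful person would: the job done as asked, in the order asked, and still so for the second after the job is handed in, with the robot touching nothing.
It also fails if it takes over 58 s, if anything falls off the work surface, if the arm or the gripper's body presses on something with over 40 N, if the wrist force passes 120 N, or if a joint passes its speed limit or range.

### The arm

A 7-joint arm with a two-finger parallel gripper is mounted at the origin on the work surface. World frame = base frame: x ahead of the robot, y to its left, z up, the work surface at z = 0. Lengths are in m, angles in rad, forces in N, time in s.
With the tool pointing down it reaches from about 0.4 to 0.9 m from the base axis. Payload 5.6 kg.
Tool frame: the origin (TCP) lies at the very end of the fingers, on their centre line; the grasp point (between the pads) lies r.pinch_z behind it (r.pinch_z is the distance from the TCP to the grasp point, in m); z points along the fingers, y is the direction in which the jaws open and shut (so a half turn about z gives the same grasp; the last joint's range is limited). The gripper opens to 92 mm and grips with 3 to 60 N. Pads are 20 mm wide; open, the fingers measure 128 mm over their backs; the gripper's body (75 mm by 189 mm) begins 69 mm behind the grasp point.
Start: joints at [-0.043, 0.468, -0.012, 1.603, 0.006, 1.071, -0.056], TCP at [0.65, -0, 0.215] pointing down, gripper open.
Joint ranges: [-2.53, 2.53], [-0.31, 2.02], [-1.57, 1.55], [0.28, 2.44], [-1.29, 4.43], [0.15, 1.84], [-2.92, 2.92]. Speed limits (rad/s): [2.57, 2.57, 3.14, 3.14, 3.14, 3.14, 3.14].

### API

Orientations are given as a 3x3 rotation matrix whose columns are the frame's x, y, z axes.
In Python, from workcell import r, snapshot, calibration gives the robot as it stands.
- The arm moves only by the tool step_arm, never from a script. Its argument "commands" is a list of rows, each an object of numbers: "tx", "ty", "tz": the shift along the tool's x, y, z in m; "rx", "ry", "rz": the turn, a rotation vector about the tool's x, y, z in rad; "grip": the finger opening in m, from 0 to 0.0919. In form: [{"tx": .., "ty": .., "tz": .., "rx": .., "ry": .., "rz": .., "grip": ..}, ...]. A call has 1 to 12 rows; each row shifts and turns the commanded pose from where the row before left it, along the tool's axes as they then stand; what a row does not reach is not made up. A row lasts 1/12 s, in which the tool goes at most 41.7 mm and 7.16 degrees, less where a joint would pass 70% of its speed; a pose out of reach is approached as far as the arm can. A call with a gripper value outside its range is refused whole. The fingers move at their own pace and stop on an object; the grip force is fixed at half the most. Time passes only in rows, so rows that do not move let the fingers close. It gives the time, the measured TCP pose, the force and the opening at its end, in the units of the state.
- r.read_state(): the state, without advancing time (a new reading comes with each control period).
- snapshot(name): name is "scene" or "side" or "wrist"; returns the picture (400x640x3 uint8, red, green, blue); there is no depth.
- calibration(name): a dict with "intrinsics" (3x3 intrinsics, pixels), "k1" (the pictures are not rectified: a ray, as slopes to the right and down, at radius r is drawn at 1 + k1 r^2 times it, then the intrinsics apply), "world_from_camera" (4x4, takes a point from camera to world coordinates). Camera axes: x right, y up, looking along -z (the intrinsics and any distortion apply to the point x, -y, -z); pixel columns grow to the right and rows downward; lengths in m; the calibration is good to about 2 mm. A picture is of the moment at which its call begins: read the wrist's pose just before it. calibration takes no time and is no camera call; for the wrist camera it gives the pose at the moment of the call.
- r.finish_job(): hands the job in, once; it reports no verdict.
The state is a dict: "clock": time; "qpos": joint angles; "qd": joint speeds; "tau": joint torques, N m; "position": TCP position; "tool_rot": TCP orientation; "force": force on the tool from outside, world axes, zero at the start; "moment": the same for the moment, N m; "opening": finger opening in m.
Only numpy, scipy, OpenCV 4.12 (cv2) and the standard library are available. Lean on these libraries where they do the work, as an engineer would, in place of code of your own. Each camera call takes 0.05 s, during which the arm holds its last target.

## Working session

There is one attempt and no reset: what is moved stays moved. The work goes in short steps, Python scripts to look and compute and a tool call to move; the robot and the scene stay as the last step left them, time stands still between calls to the robot, and variables do not carry over. Pictures are saved under pics/ and viewed, and the job is handed in when it is done.

Besides the shell and the picture viewer there is one more tool, called after ">>>" as name(argument=value, ...), one argument or row to a line, values as JSON. step_arm: Moves the arm, as the interface text tells. Its arguments: {"type":"object","properties":{"commands":{"type":"array","items":{"type":"object","properties":{"tx":{"type":"number"},"ty":{"type":"number"},"tz":{"type":"number"},"rx":{"type":"number"},"ry":{"type":"number"},"rz":{"type":"number"},"grip":{"type":"number"}}}}},"required":["commands"]}

```bash
mkdir -p pics; ls
python3 - <<'E'
from workcell import r, snapshot, calibration
import cv2
s=r.read_state(); print(s['clock'],s['position'],s['tool_rot'],s['force'],s['opening'],r.pinch_z)
for n in ['scene','side']:
    im=snapshot(n); cv2.imwrite(f'pics/{n}0.png',im[:,:,::-1]); c=calibration(n); print(n,c)
E
```

```text
pics
0.0 [ 6.49406600e-01 -3.76779762e-05  2.13633914e-01] [[ 1.25721940e-05  9.99998371e-01 -1.80472829e-03]
 [ 9.99999994e-01 -1.27602574e-05 -1.04194426e-04]
 [-1.04217285e-04 -1.80472697e-03 -9.99998366e-01]] [-0.6367065  -0.03641725  0.19489134] 0.09211799607764057 0.0187
scene {'intrinsics': array([[449.09272468,   0.        , 317.03650539],
       [  0.        , 449.09272468, 198.76292026],
       [  0.        ,   0.        ,   1.        ]]), 'k1': -0.030656271855782527, 'world_from_camera': array([[ 0.37424575, -0.67490629,  0.63595725,  1.18550646],
       [ 0.92730806,  0.27703821, -0.25169344, -0.2507656 ],
       [-0.00631497,  0.68392348,  0.72952641,  0.8242549 ],
       [ 0.        ,  0.        ,  0.        ,  1.        ]])}
side {'intrinsics': array([[456.61625458,   0.        , 320.55915513],
       [  0.        , 456.61625458, 198.84435726],
       [  0.        ,   0.        ,   1.        ]]), 'k1': -0.04782364850180746, 'world_from_camera': array([[ 0.99980753, -0.0191572 ,  0.00423062,  0.52238638],
       [ 0.01700215,  0.73847781, -0.67406338, -0.61450937],
       [ 0.00978895,  0.67400558,  0.7386614 ,  0.76650202],
       [ 0.        ,  0.        ,  0.        ,  1.        ]])}
```

View pics/scene0.png

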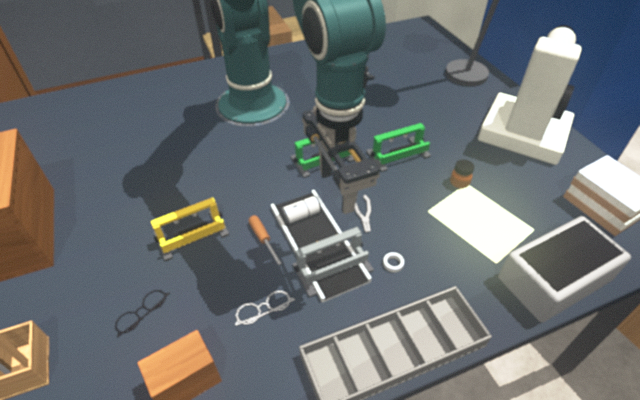

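View pics/side0.png

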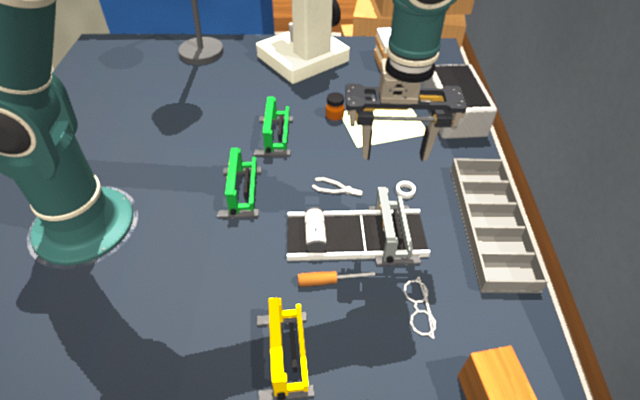

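The scene view shows the aluminium track with the tube at (301,208) and a grey clip at (330,250). The side view has the tube at (315,228), white line at (364,233) and grey clip at (390,228). Look-alikes: green clips at side (237,183) and (275,125), and a yellow clip at side (288,345). The only grey clip stands over the track, so I choose that one. Next, close crops.

```bash
python3 - <<'E'
import cv2
a=cv2.imread('pics/scene0.png')[180:310,230:410]; b=cv2.imread('pics/side0.png')[165:285,270:450]
cv2.imwrite('pics/sc_crop.png',cv2.resize(a,None,fx=4.4,fy=4.4,interpolation=cv2.INTER_CUBIC))
cv2.imwrite('pics/si_crop.png',cv2.resize(b,None,fx=4.4,fy=4.4,interpolation=cv2.INTER_CUBIC))
E
cat > h.py <<'E'
import numpy as np, cv2
from workcell import r, snapshot, calibration
def ray(c,u,v):
    K=c['intrinsics']; xd=(u-K[0,2])/K[0,0]; yd=(v-K[1,2])/K[1,1]
    x,y=xd,yd
    for _ in range(20):
        f=1+c['k1']*(x*x+y*y); x,y=xd/f,yd/f
    T=c['world_from_camera']; d=T[:3,:3]@np.array([x,-y,-1.0]); return T[:3,3],d/np.linalg.norm(d)
def onz(c,u,v,z):
    o,d=ray(c,u,v); return o+d*(z-o[2])/d[2]
def tri(c1,p1,c2,p2):
    o1,d1=ray(c1,*p1); o2,d2=ray(c2,*p2)
    A=np.stack([d1,-d2],1); s=np.linalg.lstsq(A,o2-o1,rcond=None)[0]
    a=o1+d1*s[0]; b=o2+d2*s[1]; return (a+b)/2,np.linalg.norm(a-b)
def proj(c,P):
    T=c['world_from_camera']; p=T[:3,:3].T@(np.asarray(P)-T[:3,3]); x=p[0]/-p[2]; y=-p[1]/-p[2]
    f=1+c['k1']*(x*x+y*y); K=c['intrinsics']; return K[0,0]*x*f+K[0,2],K[1,1]*y*f+K[1,2]
E
```

```text
(no output)
```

View pics/sc_crop.png

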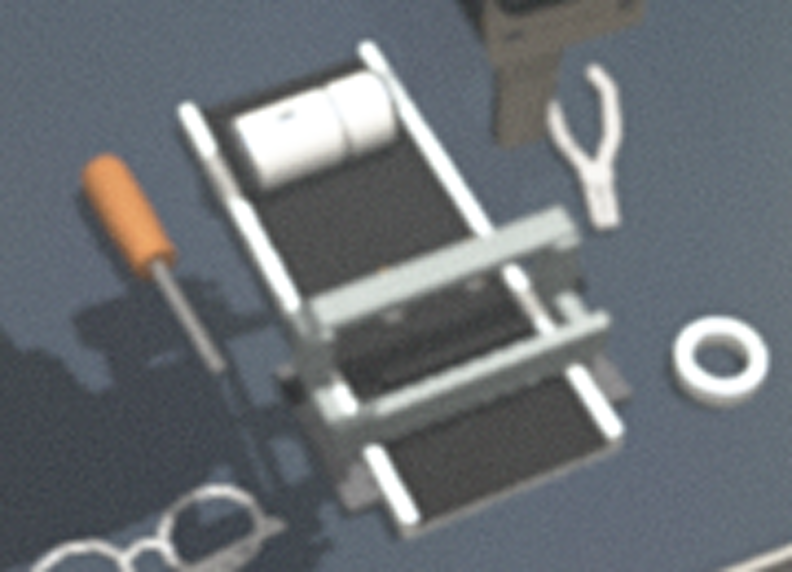

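View pics/si_crop.png

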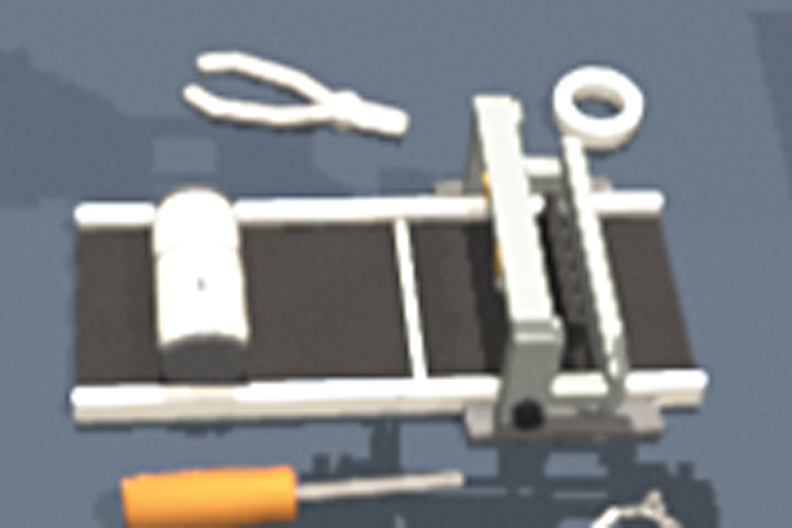

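Run:
```python
from h import *
c=calibration('side'); s=calibration('scene')
f=lambda u,v:(270+u/4.4,165+v/4.4)
g=lambda u,v:(230+u/4.4,180+v/4.4)
np.set_printoptions(precision=4,suppress=True)
print('side: far outer top L,R',onz(c,*f(75,204),.016),onz(c,*f(663,194),.016))
print('near inner top L,R',onz(c,*f(72,386),.016),onz(c,*f(707,372),.016))
print('line far, near',onz(c,*f(402,220),.008),onz(c,*f(421,378),.008))
print('tube sides far', onz(c,*f(154,230),.028),onz(c,*f(237,230),.028),'near',onz(c,*f(158,330),.028),onz(c,*f(248,330),.028))
print('bar top: far L R, near L R', [onz(c,*f(*p),.074) for p in [(475,97),(518,97),(513,330),(556,328)]])
print('clip rails near L,R (z~4?)',[onz(c,*f(*p),.004) for p in [(467,415),(662,415)]],'far',[onz(c,*f(*p),.004) for p in [(437,183),(608,183)]])
print('scene: rear-left outer? ', [onz(s,*g(*p),.016) for p in [(190,105),(368,44),(408,525),(618,432)]])
print('scene bar top', [onz(s,*g(*p),.074) for p in [(308,300),(555,208),(325,325),(578,235)]])
```

```text
side: far outer top L,R [0.446  0.0317 0.016 ] [0.738  0.0457 0.016 ]
near inner top L,R [ 0.4519 -0.0779  0.016 ] [ 0.7442 -0.0633  0.016 ]
line far, near [0.6079 0.0323 0.008 ] [ 0.6126 -0.0638  0.008 ]
tube sides far [0.4862 0.0059 0.028 ] [0.526  0.0069 0.028 ] near [ 0.4904 -0.0541  0.028 ] [ 0.5318 -0.053   0.028 ]
bar top: far L R, near L R [array([0.6388, 0.0542, 0.074 ]), array([0.6595, 0.0548, 0.074 ]), array([ 0.6458, -0.0853,  0.074 ]), array([ 0.6646, -0.0838,  0.074 ])]
clip rails near L,R (z~4?) [array([ 0.6332, -0.0813,  0.004 ]), array([ 0.7234, -0.0794,  0.004 ])] far [array([0.6272, 0.0607, 0.004 ]), array([0.7143, 0.0629, 0.004 ])]
scene: rear-left outer?  [array([ 0.4561, -0.0775,  0.016 ]), array([0.4497, 0.0315, 0.016 ]), array([ 0.7463, -0.0665,  0.016 ]), array([0.7376, 0.0465, 0.016 ])]
scene bar top [array([ 0.6485, -0.0773,  0.074 ]), array([0.6419, 0.0546, 0.074 ]), array([ 0.6651, -0.0751,  0.074 ]), array([0.6614, 0.0577, 0.074 ])]
```

>>> step_arm(
  commands=[
    {"ty": -0.037, "tx": -0.005, "grip": 0.04},
    {"ty": -0.037, "tx": -0.005, "grip": 0.04},
    {"ty": -0.037, "tx": -0.005, "grip": 0.04},
    {"ty": -0.037, "tx": -0.005, "grip": 0.04},
    {"ty": -0.036, "tx": -0.004, "grip": 0.04},
    {"rz": 0.1171, "grip": 0.04},
    {"rz": 0.1171, "grip": 0.04},
    {"rz": 0.1171, "grip": 0.04},
    {"rz": 0.1171, "grip": 0.04},
    {"rz": 0.1171, "grip": 0.04},
    {"rz": 0.1171, "grip": 0.04},
    {"rz": 0.1171, "grip": 0.04},
  ],
)

```text
schema error: expected keys tx, ty, tz, rx, ry, rz, grip
```

>>> step_arm(
  commands=[
    {"rz": 0.1171, "grip": 0.04},
    {"rz": 0.1171, "grip": 0.04},
    {"rz": 0.1171, "grip": 0.04},
    {"rz": 0.1171, "grip": 0.04},
    {"rz": 0.1171, "grip": 0.04},
    {"rz": 0.1171, "grip": 0.04},
    {"grip": 0.04},
    {"grip": 0.04},
  ],
)

```text
schema error: expected keys tx, ty, tz, rx, ry, rz, grip
```

Run:
```python
from h import *
np.set_printoptions(precision=4,suppress=True)
s=r.read_state(); print(s['clock'],s['position'],s['tool_rot'],s['force'],s['opening'],s['qpos'])
c=calibration('wrist'); print(c)
for n in ['wrist','side','scene']:
    cv2.imwrite(f'pics/{n}1.png',snapshot(n)[:,:,::-1])
```

```text
0.1 [ 0.6495 -0.      0.2138] [[ 0.      1.     -0.0015]
 [ 1.     -0.     -0.0001]
 [-0.0001 -0.0015 -1.    ]] [-0.812   0.237  -0.6595] 0.09237451031021268 [-0.043   0.4683 -0.0116  1.6035  0.006   1.0714 -0.0563]
{'intrinsics': array([[351.2172,   0.    , 317.0045],
       [  0.    , 351.2172, 199.8419],
       [  0.    ,   0.    ,   1.    ]]), 'k1': -0.03443827871711849, 'world_from_camera': array([[ 1.    , -0.0003,  0.0025,  0.65  ],
       [-0.0003,  0.9692,  0.2464,  0.0692],
       [-0.0025, -0.2464,  0.9692,  0.3849],
       [ 0.    ,  0.    ,  0.    ,  1.    ]])}
```

View pics/wrist1.png

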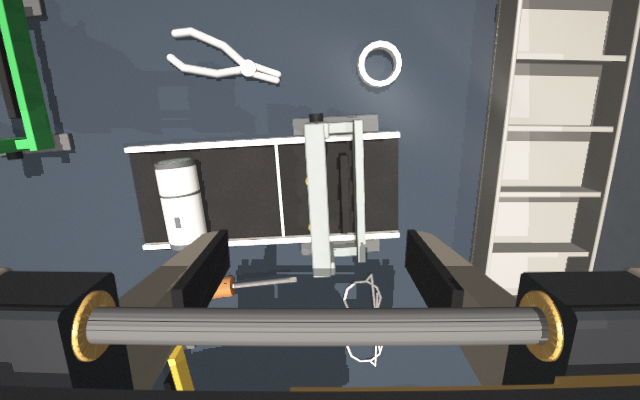

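View pics/side1.png

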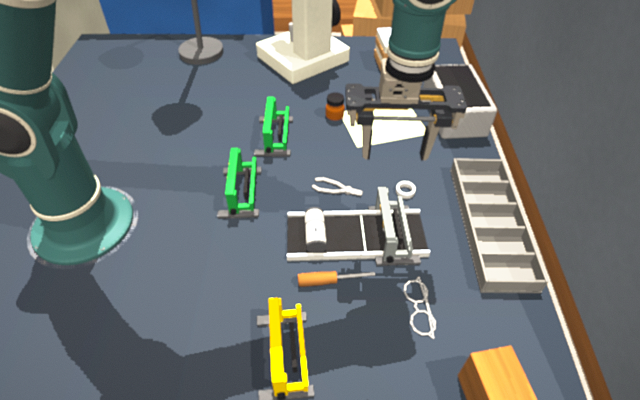

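The wrist view shows the tube at (181,202), white line from (277,143) to (284,237), the crossbar from (316,122) to (323,275), and the two ball tips at about (308,181) and (312,228). Every row needs all seven keys. I'll measure first and then resend the move.

Run:
```python
from h import *
np.set_printoptions(precision=4,suppress=True)
c=calibration('wrist')
P=lambda ps,z:[onz(c,*p,z)[:2] for p in ps]
print('line',P([(277,143),(284,237)],.008))
print('guide corners far L,R near L,R outer top',P([(126,148),(399,133),(145,249),(399,239)],.016))
print('bar',P([(306,122),(327,122),(312,277),(334,276)],.074))
# tube: tangent silhouette -> fit axis x at z .028: bisect plane angles
for (l,rr,v) in [(157,199,170),(165,206,230)]:
    o,d1=ray(c,l,v); _,d2=ray(c,rr,v)
    # project on xz plane(approx perpendicular to tube axis), bisector
    a1=np.arctan2(d1[0],-d1[2]);a2=np.arctan2(d2[0],-d2[2]);m=(a1+a2)/2
    h=o[2]-.028; R=h/np.cos(m)*np.sin((a2-a1)/2)
    print('tube axis x',o[0]+h*np.tan(m),'R',R,'y',onz(c,(l+rr)/2,v,.045)[1])
print('tube ends y', onz(c,177,158,.048),onz(c,187,250,.048))
im=cv2.imread('pics/wrist1.png')[110:290,110:410]
cv2.imwrite('pics/w1c.png',cv2.resize(im,None,fx=2.66,fy=2.66,interpolation=cv2.INTER_CUBIC))
```

```text
line [array([0.6068, 0.0358]), array([ 0.6118, -0.0704])]
guide corners far L,R near L,R outer top [array([0.4474, 0.0319]), array([0.7346, 0.0469]), array([ 0.4539, -0.0823]), array([ 0.7412, -0.0698])]
bar [array([0.64  , 0.0597]), array([0.6582, 0.0597]), array([ 0.6447, -0.0872]), array([ 0.666 , -0.0861])]
tube axis x 0.5061547737473902 R 0.020340084087858604 y 0.013025139542020697
tube axis x 0.5079163906465174 R 0.020748624083263386 y -0.049294949998339596
tube ends y [0.514  0.0253 0.048 ] [ 0.5149 -0.0701  0.048 ]
```

View pics/w1c.png

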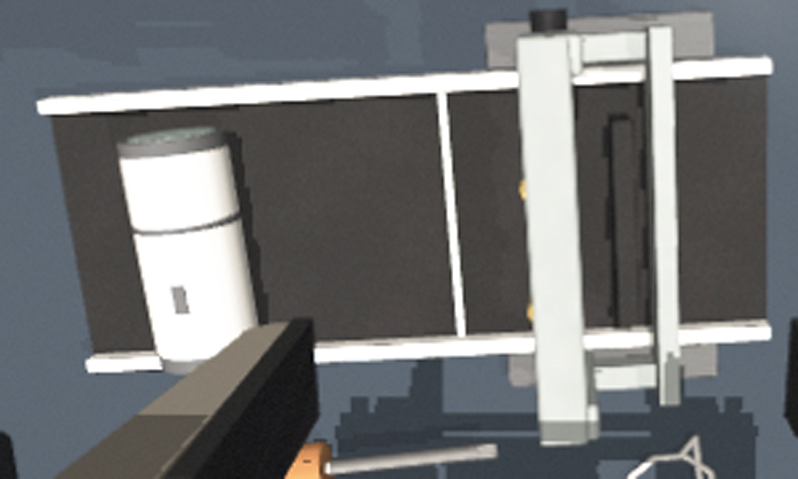

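>>> step_arm(
  commands=[
    {"tx": -0.005, "ty": -0.037, "tz": 0, "rx": 0, "ry": 0, "rz": 0, "grip": 0.04},
    {"tx": -0.005, "ty": -0.037, "tz": 0, "rx": 0, "ry": 0, "rz": 0, "grip": 0.04},
    {"tx": -0.005, "ty": -0.037, "tz": 0, "rx": 0, "ry": 0, "rz": 0, "grip": 0.04},
    {"tx": -0.005, "ty": -0.037, "tz": 0, "rx": 0, "ry": 0, "rz": 0, "grip": 0.04},
    {"tx": -0.004, "ty": -0.036, "tz": 0, "rx": 0, "ry": 0, "rz": 0, "grip": 0.04},
    {"tx": 0, "ty": 0, "tz": 0, "rx": 0, "ry": 0, "rz": 0.1171, "grip": 0.04},
    {"tx": 0, "ty": 0, "tz": 0, "rx": 0, "ry": 0, "rz": 0.1171, "grip": 0.04},
    {"tx": 0, "ty": 0, "tz": 0, "rx": 0, "ry": 0, "rz": 0.1171, "grip": 0.04},
    {"tx": 0, "ty": 0, "tz": 0, "rx": 0, "ry": 0, "rz": 0.1171, "grip": 0.04},
    {"tx": 0, "ty": 0, "tz": 0, "rx": 0, "ry": 0, "rz": 0.1171, "grip": 0.04},
    {"tx": 0, "ty": 0, "tz": 0, "rx": 0, "ry": 0, "rz": 0.1171, "grip": 0.04},
    {"tx": 0, "ty": 0, "tz": 0, "rx": 0, "ry": 0, "rz": 0.1171, "grip": 0.04},
  ],
)

```text
clock: 1.25
position: [0.4659, -0.024, 0.2147]
tool_rot: [[0.735, 0.678, 0.0], [0.678, -0.735, -0.0], [0.0, 0.0, -1.0]]
force: [0.7, 0.5, 0.3]
opening: 0.04
```

>>> step_arm(
  commands=[
    {"tx": 0, "ty": 0, "tz": 0, "rx": 0, "ry": 0, "rz": 0.1171, "grip": 0.04},
    {"tx": 0, "ty": 0, "tz": 0, "rx": 0, "ry": 0, "rz": 0.1171, "grip": 0.04},
    {"tx": 0, "ty": 0, "tz": 0, "rx": 0, "ry": 0, "rz": 0.1171, "grip": 0.04},
    {"tx": 0, "ty": 0, "tz": 0, "rx": 0, "ry": 0, "rz": 0.1171, "grip": 0.04},
    {"tx": 0, "ty": 0, "tz": 0, "rx": 0, "ry": 0, "rz": 0.1171, "grip": 0.04},
    {"tx": 0, "ty": 0, "tz": 0, "rx": 0, "ry": 0, "rz": 0.1171, "grip": 0.04},
    {"tx": 0, "ty": 0, "tz": 0, "rx": 0, "ry": 0, "rz": 0, "grip": 0.04},
  ],
)

```text
clock: 1.83
position: [0.466, -0.024, 0.2146]
tool_rot: [[0.999, 0.046, 0.0], [0.046, -0.999, -0.0], [0.0, 0.0, -1.0]]
force: [0.2, -0.2, 0.2]
opening: 0.04
```

>>> step_arm(
  commands=[
    {"tx": 0, "ty": 0, "tz": 0.036, "rx": 0, "ry": 0, "rz": 0, "grip": 0.04},
    {"tx": 0, "ty": 0, "tz": 0.036, "rx": 0, "ry": 0, "rz": 0, "grip": 0.04},
    {"tx": 0, "ty": 0, "tz": 0.036, "rx": 0, "ry": 0, "rz": 0, "grip": 0.04},
    {"tx": 0, "ty": 0, "tz": 0.036, "rx": 0, "ry": 0, "rz": 0, "grip": 0.04},
    {"tx": 0, "ty": 0, "tz": 0.028, "rx": 0, "ry": 0, "rz": 0, "grip": 0.04},
    {"tx": 0, "ty": 0, "tz": 0.015, "rx": 0, "ry": 0, "rz": 0, "grip": 0.04},
    {"tx": 0, "ty": 0, "tz": 0.01, "rx": 0, "ry": 0, "rz": 0, "grip": 0.04},
    {"tx": 0, "ty": 0, "tz": 0, "rx": 0, "ry": 0, "rz": 0, "grip": 0.04},
    {"tx": 0, "ty": 0, "tz": 0, "rx": 0, "ry": 0, "rz": 0, "grip": 0.04},
  ],
)

```text
clock: 2.58
position: [0.4663, -0.0241, 0.0178]
tool_rot: [[0.999, 0.05, 0.0], [0.05, -0.999, 0.0], [0.0, 0.0, -1.0]]
force: [0.8, -0.3, 0.2]
opening: 0.0399
```

Run:
```python
from h import *
a=snapshot('side')[150:280,260:440,::-1]; w=snapshot('wrist')[:,:,::-1]
cv2.imwrite('pics/side2.png',cv2.resize(a,None,fx=4.4,fy=4.4,interpolation=cv2.INTER_CUBIC)); cv2.imwrite('pics/wrist2.png',w)
```

```text
(no output)
```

View pics/side2.png

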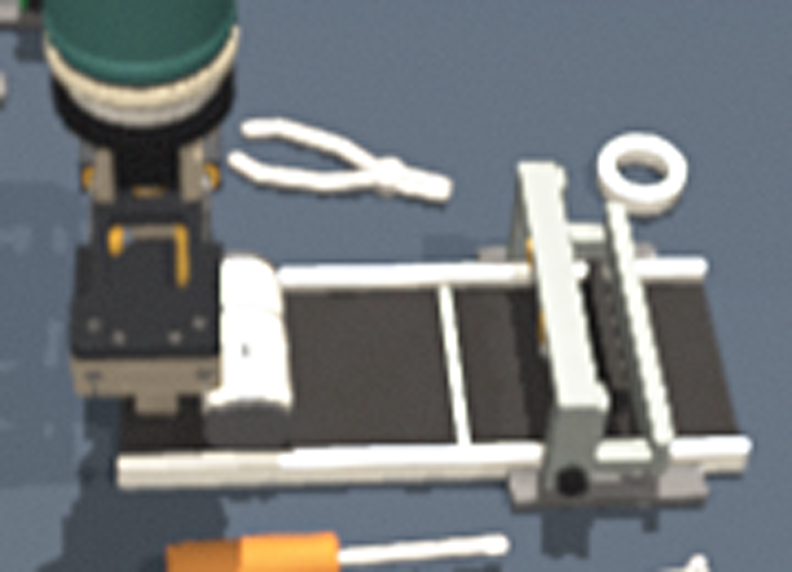

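View pics/wrist2.png

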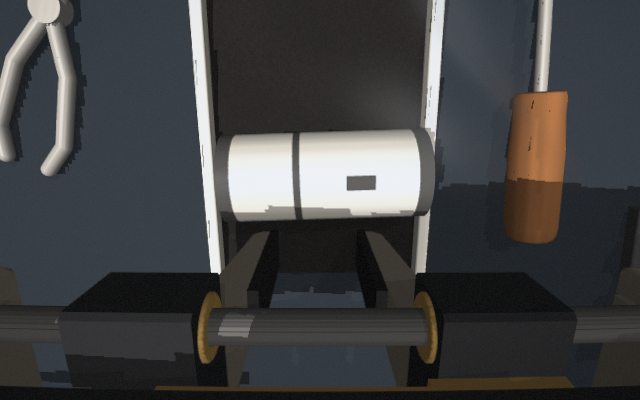

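The fingers are down inside the guides at wrist (250,265) and (385,265), with the tube ahead at (325,175) and a gap of about 10 mm. I'll push slowly now.

>>> step_arm(
  commands=[
    {"tx": 0.003, "ty": 0, "tz": 0, "rx": 0, "ry": 0, "rz": 0, "grip": 0.04},
    {"tx": 0.003, "ty": 0, "tz": 0, "rx": 0, "ry": 0, "rz": 0, "grip": 0.04},
    {"tx": 0.003, "ty": 0, "tz": 0, "rx": 0, "ry": 0, "rz": 0, "grip": 0.04},
    {"tx": 0.0025, "ty": 0, "tz": 0, "rx": 0, "ry": 0, "rz": 0, "grip": 0.04},
    {"tx": 0.0025, "ty": 0, "tz": 0, "rx": 0, "ry": 0, "rz": 0, "grip": 0.04},
    {"tx": 0.003, "ty": 0, "tz": 0, "rx": 0, "ry": 0, "rz": 0, "grip": 0.04},
    {"tx": 0.003, "ty": 0, "tz": 0, "rx": 0, "ry": 0, "rz": 0, "grip": 0.04},
    {"tx": 0.003, "ty": 0, "tz": 0, "rx": 0, "ry": 0, "rz": 0, "grip": 0.04},
    {"tx": 0.003, "ty": 0, "tz": 0, "rx": 0, "ry": 0, "rz": 0, "grip": 0.04},
    {"tx": 0.003, "ty": 0, "tz": 0, "rx": 0, "ry": 0, "rz": 0, "grip": 0.04},
    {"tx": 0.003, "ty": 0, "tz": 0, "rx": 0, "ry": 0, "rz": 0, "grip": 0.04},
    {"tx": 0.003, "ty": 0, "tz": 0, "rx": 0, "ry": 0, "rz": 0, "grip": 0.04},
  ],
)

```text
clock: 3.68
position: [0.5012, -0.0223, 0.0175]
tool_rot: [[0.999, 0.048, -0.0], [0.048, -0.999, -0.0], [-0.0, 0.0, -1.0]]
force: [-1.4, 0.3, -0.2]
opening: 0.0401
```

>>> step_arm(
  commands=[
    {"tx": 0.0035, "ty": 0, "tz": 0, "rx": 0, "ry": 0, "rz": 0, "grip": 0.04},
    {"tx": 0.0035, "ty": 0, "tz": 0, "rx": 0, "ry": 0, "rz": 0, "grip": 0.04},
    {"tx": 0.0035, "ty": 0, "tz": 0, "rx": 0, "ry": 0, "rz": 0, "grip": 0.04},
    {"tx": 0.0035, "ty": 0, "tz": 0, "rx": 0, "ry": 0, "rz": 0, "grip": 0.04},
    {"tx": 0.0035, "ty": 0, "tz": 0, "rx": 0, "ry": 0, "rz": 0, "grip": 0.04},
    {"tx": 0.0035, "ty": 0, "tz": 0, "rx": 0, "ry": 0, "rz": 0, "grip": 0.04},
    {"tx": 0.0035, "ty": 0, "tz": 0, "rx": 0, "ry": 0, "rz": 0, "grip": 0.04},
    {"tx": 0.0035, "ty": 0, "tz": 0, "rx": 0, "ry": 0, "rz": 0, "grip": 0.04},
    {"tx": 0.0035, "ty": 0, "tz": 0, "rx": 0, "ry": 0, "rz": 0, "grip": 0.04},
    {"tx": 0.0035, "ty": 0, "tz": 0, "rx": 0, "ry": 0, "rz": 0, "grip": 0.04},
    {"tx": 0.003, "ty": 0, "tz": 0, "rx": 0, "ry": 0, "rz": 0, "grip": 0.04},
    {"tx": 0.003, "ty": 0, "tz": 0, "rx": 0, "ry": 0, "rz": 0, "grip": 0.04},
  ],
)

```text
clock: 4.68
position: [0.5422, -0.0204, 0.0176]
tool_rot: [[0.999, 0.048, -0.0], [0.048, -0.999, -0.0], [-0.0, 0.0, -1.0]]
force: [-0.1, -0.8, 0.5]
opening: 0.0402
```

Run:
```python
from h import *
a=snapshot('side')[150:280,260:440,::-1]; w=snapshot('wrist')[:,:,::-1]
cv2.imwrite('pics/side3.png',cv2.resize(a,None,fx=4.4,fy=4.4,interpolation=cv2.INTER_CUBIC)); cv2.imwrite('pics/wrist3.png',w)
```

```text
(no output)
```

View pics/side3.png

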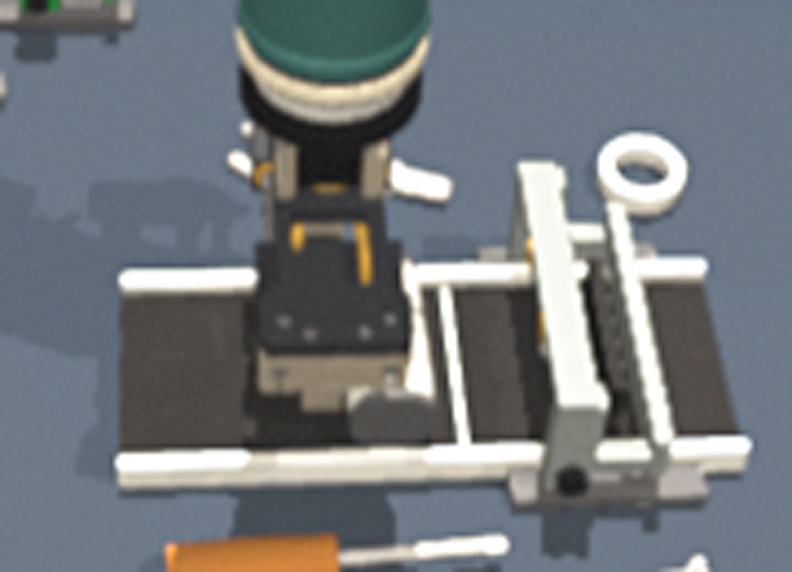

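View pics/wrist3.png

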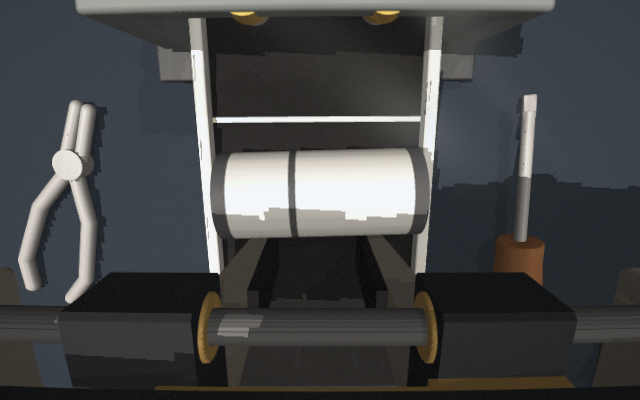

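```bash
cat >> h.py <<'E'
def tubex(c,u,vt,vb,vl):
    # along-track coordinate of tube axis (z=.028) from silhouette rows and line (z=.008), wrist view
    xt=np.array([.9988,.048,0]); 
    def ang(v):
        o,d=ray(c,u,v); return np.arctan2(d@xt,-d[2])
    o,_=ray(c,u,vt); a,b=ang(vt),ang(vb); m=(a+b)/2; h=o[2]-.028
    x=o@xt+h*np.tan(m); R=h/np.cos(m)*np.sin(abs(a-b)/2)
    return x, R, (onz(c,u,vl,.008)@xt if vl else None)
E
python3 - <<'E'
from h import *
c=calibration('wrist'); xt=np.array([.9988,.048,0]);s=r.read_state();print('tcp',s['position']@xt,s['clock'])
for u,vt,vb,vl in [(240,152,236,120),(320,150,236,119.5),(400,149,233,119)]: print(tubex(c,u,vt,vb,vl))
E
```

```text
tcp 0.5409074349625262 4.7833
(np.float64(0.5718020514914501), np.float64(0.019659760368140124), np.float64(0.605423278085119))
(np.float64(0.5722761696748973), np.float64(0.020076262646804705), np.float64(0.6056125442612909))
(np.float64(0.5732419397188265), np.float64(0.01962547405412735), np.float64(0.6059446192498694))
```

>>> step_arm(
  commands=[
    {"tx": 0.0025, "ty": 0, "tz": 0, "rx": 0, "ry": 0, "rz": 0, "grip": 0.04},
    {"tx": 0.003, "ty": 0, "tz": 0, "rx": 0, "ry": 0, "rz": 0, "grip": 0.04},
    {"tx": 0.0035, "ty": 0, "tz": 0, "rx": 0, "ry": 0, "rz": 0, "grip": 0.04},
    {"tx": 0.0035, "ty": 0, "tz": 0, "rx": 0, "ry": 0, "rz": 0, "grip": 0.04},
    {"tx": 0.0035, "ty": 0, "tz": 0, "rx": 0, "ry": 0, "rz": 0, "grip": 0.04},
    {"tx": 0.0035, "ty": 0, "tz": 0, "rx": 0, "ry": 0, "rz": 0, "grip": 0.04},
    {"tx": 0.0035, "ty": 0, "tz": 0, "rx": 0, "ry": 0, "rz": 0, "grip": 0.04},
    {"tx": 0.003, "ty": 0, "tz": 0, "rx": 0, "ry": 0, "rz": 0, "grip": 0.04},
    {"tx": 0.0025, "ty": 0, "tz": 0, "rx": 0, "ry": 0, "rz": 0, "grip": 0.04},
    {"tx": 0.002, "ty": 0, "tz": 0, "rx": 0, "ry": 0, "rz": 0, "grip": 0.04},
    {"tx": 0.0015, "ty": 0, "tz": 0, "rx": 0, "ry": 0, "rz": 0, "grip": 0.04},
    {"tx": 0.001, "ty": 0, "tz": 0, "rx": 0, "ry": 0, "rz": 0, "grip": 0.04},
  ],
)

```text
clock: 5.78
position: [0.575, -0.0187, 0.0176]
tool_rot: [[0.999, 0.048, 0.0], [0.048, -0.999, -0.0], [0.0, 0.0, -1.0]]
force: [-1.1, 1.0, 0.4]
opening: 0.0402
```

Run:
```python
from h import *
a=snapshot('side')[150:280,260:440,::-1]; w=snapshot('wrist')[:,:,::-1];b=snapshot('scene')[180:310,230:410,::-1]
f=lambda a:cv2.resize(a,None,fx=4.4,fy=4.4,interpolation=cv2.INTER_CUBIC)
cv2.imwrite('pics/side4.png',f(a)); cv2.imwrite('pics/wrist4.png',w); cv2.imwrite('pics/scene4.png',f(b))
```

```text
(no output)
```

View pics/side4.png

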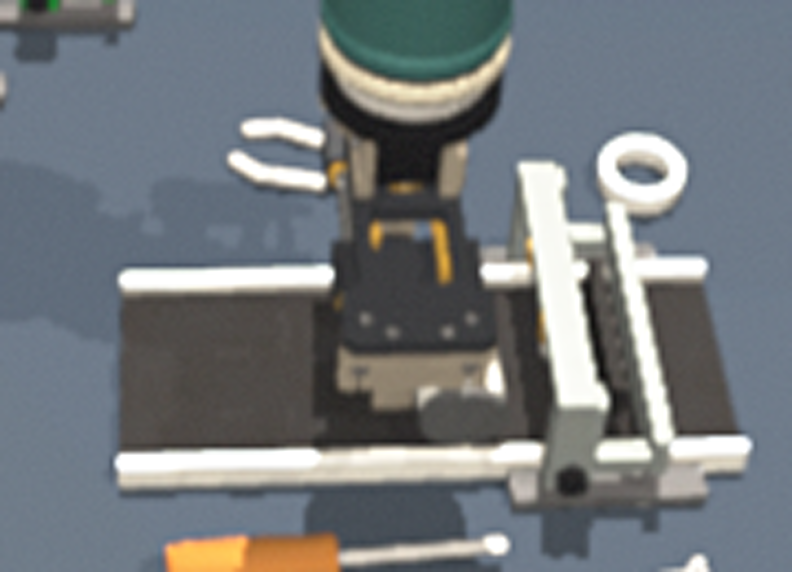

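View pics/wrist4.png

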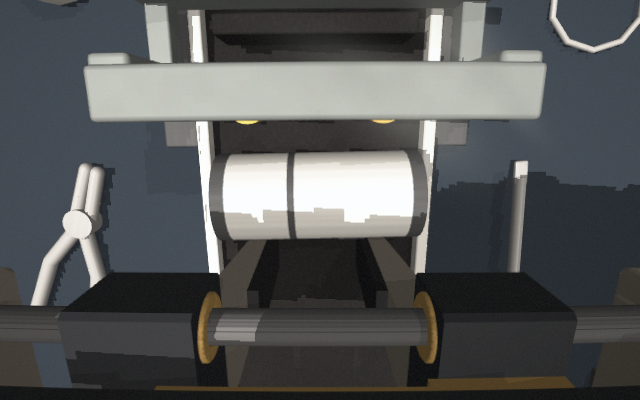

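View pics/scene4.png

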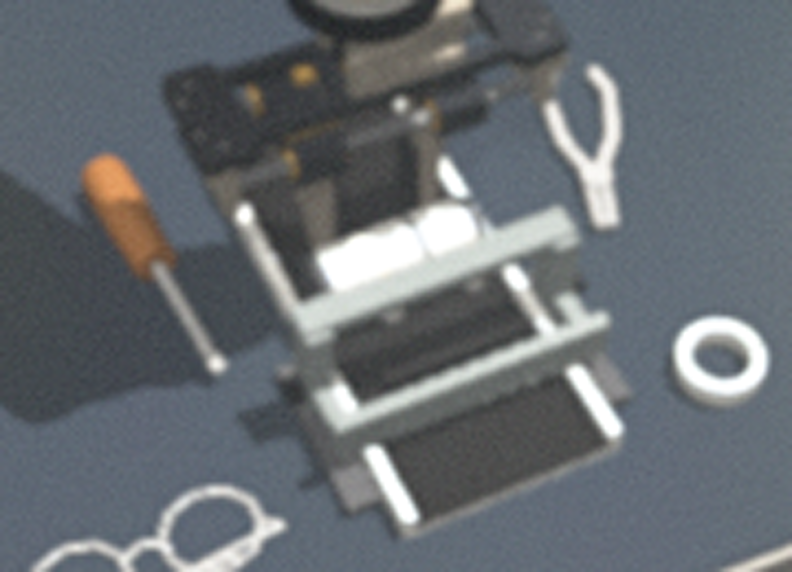

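Run:
```python
from h import *
c=calibration('wrist'); xt=np.array([.9988,.048,0]);s=r.read_state();print('tcp',s['position'],s['position']@xt,s['clock'],s['force'])
for u,vt,vb in [(240,154.5,238.5),(320,152.5,238.5),(400,151,236.5)]: print(tubex(c,u,vt,vb,None))
# side: near end disc, centre, z=.028
cs=calibration('side'); print('side end centre',onz(cs,260+463/4.4,150+415/4.4,.028), 'pred line near end',proj(cs,(.6125,-.065,.028)))
# bar front edge/ balls in wrist
print('bar top edges',onz(c,315,61,.074)@xt,onz(c,315,119,.064)@xt)
```

```text
tcp [ 0.57483404 -0.01875141  0.01757412] 0.5732441705756952 5.9333 [-0.59128443 -0.24722435 -0.60672911]
(np.float64(0.6029847727319092), np.float64(0.0196877138975554), None)
(np.float64(0.6034603793597682), np.float64(0.020104819139602364), None)
(np.float64(0.6043027416037999), np.float64(0.020003842224141682), None)
side end centre [ 0.6100791  -0.06205626  0.028     ] pred line near end (np.float64(366.50330384803897), np.float64(245.52112882644087))
bar top edges 0.6571942701915156 0.6394774254081966
```

>>> step_arm(
  commands=[
    {"tx": 0.001, "ty": 0, "tz": 0, "rx": 0, "ry": 0, "rz": 0, "grip": 0.04},
    {"tx": 0.001, "ty": 0, "tz": 0, "rx": 0, "ry": 0, "rz": 0, "grip": 0.04},
    {"tx": 0.001, "ty": 0, "tz": 0, "rx": 0, "ry": 0, "rz": 0, "grip": 0.04},
    {"tx": 0, "ty": 0, "tz": 0, "rx": 0, "ry": 0, "rz": 0, "grip": 0.04},
    {"tx": -0.003, "ty": 0, "tz": 0, "rx": 0, "ry": 0, "rz": 0, "grip": 0.04},
    {"tx": -0.006, "ty": 0, "tz": 0, "rx": 0, "ry": 0, "rz": 0, "grip": 0.04},
    {"tx": -0.015, "ty": 0, "tz": 0, "rx": 0, "ry": 0, "rz": 0, "grip": 0.04},
    {"tx": -0.02, "ty": 0, "tz": 0, "rx": 0, "ry": 0, "rz": 0, "grip": 0.04},
    {"tx": -0.016, "ty": 0, "tz": 0, "rx": 0, "ry": 0, "rz": 0, "grip": 0.04},
    {"tx": 0, "ty": 0, "tz": 0, "rx": 0, "ry": 0, "rz": 0, "grip": 0.04},
    {"tx": 0, "ty": 0, "tz": 0, "rx": 0, "ry": 0, "rz": 0, "grip": 0.04},
  ],
)

```text
clock: 6.85
position: [0.5174, -0.0216, 0.0178]
tool_rot: [[0.999, 0.048, -0.0], [0.048, -0.999, 0.0], [-0.0, -0.0, -1.0]]
force: [0.1, 1.1, -0.2]
opening: 0.04
```

Run:
```python
from h import *
a=snapshot('side')[150:280,260:440,::-1]; w=snapshot('wrist')[:,:,::-1]
f=lambda a:cv2.resize(a,None,fx=4.4,fy=4.4,interpolation=cv2.INTER_CUBIC)
cv2.imwrite('pics/side5.png',f(a)); cv2.imwrite('pics/wrist5.png',w)
```

```text
(no output)
```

View pics/side5.png

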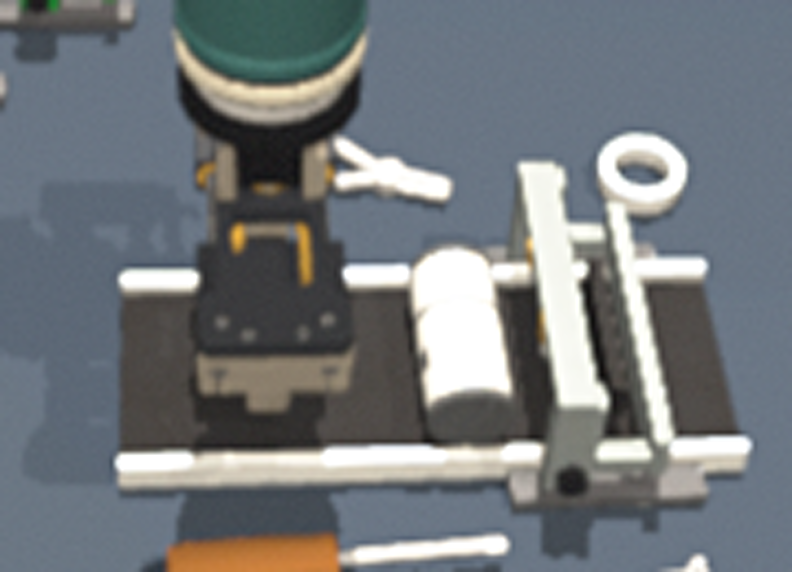

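View pics/wrist5.png

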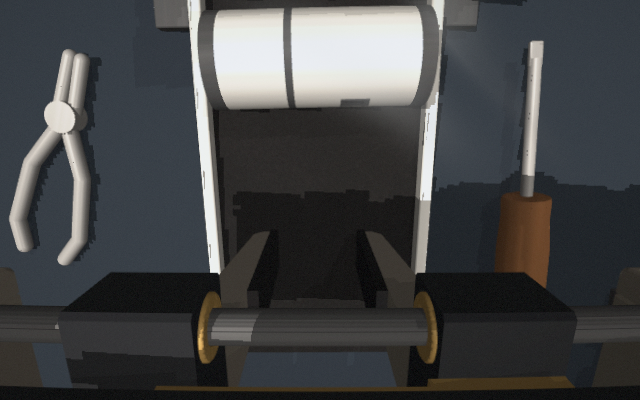

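Run:
```python
from h import *
c=calibration('wrist'); xt=np.array([.9988,.048,0]); s=r.read_state(); print(s['clock'])
for u,vt,vb in [(250,10.5,108.5),(320,8.5,107.5),(390,7.5,105.5)]: print(tubex(c,u,vt,vb,None))
cs=calibration('side'); f=lambda u,v:(260+u/4.4,150+v/4.4)
for l,rr,v in [(413,495,300),(425,508,380)]:
    o,d1=ray(cs,*f(l,v));_,d2=ray(cs,*f(rr,v)); 
    # plane normal to tube axis: bisect using tube axis dir
    ax=np.array([-.048,.9988,0]); e1=xt; e2=np.array([0,0,1.])
    a1=np.arctan2(d1@e1,-d1@e2);a2=np.arctan2(d2@e1,-d2@e2);m=(a1+a2)/2;h=o[2]-.028
    print('side axis along-track',o@xt+h*np.tan(m),'R',h/np.cos(m)*np.sin((a2-a1)/2))
print('side line',onz(cs,*f(445,290),.008)@xt,onz(cs,*f(463,440),.008)@xt)
w1=snapshot('side')[150:280,260:440].astype(int);w2=snapshot('side')[150:280,260:440].astype(int);print(abs(w1-w2).mean(), r.read_state()['clock'])
```

```text
6.95
(np.float64(0.6072097764229835), np.float64(0.019784965527578354), None)
(np.float64(0.6077390933520092), np.float64(0.019923453030285403), None)
(np.float64(0.6084592789169443), np.float64(0.019709355410351445), None)
side axis along-track 0.6085865745626462 R 0.019464468668807612
side axis along-track 0.6098697923701227 R 0.019038308242772008
side line 0.6079512707884444 0.6080693015195925
1.2557549857549857 7.05
```

Both views put the tube's axis 0–2 mm from the line (side: 0.6086–0.6099 against 0.608). It is within about 1° of square, and the gripper is clear at wrist (250,265). I'll wait a second to confirm it lies still.

>>> step_arm(
  commands=[
    {"tx": 0, "ty": 0, "tz": 0, "rx": 0, "ry": 0, "rz": 0, "grip": 0.04},
    {"tx": 0, "ty": 0, "tz": 0, "rx": 0, "ry": 0, "rz": 0, "grip": 0.04},
    {"tx": 0, "ty": 0, "tz": 0, "rx": 0, "ry": 0, "rz": 0, "grip": 0.04},
    {"tx": 0, "ty": 0, "tz": 0, "rx": 0, "ry": 0, "rz": 0, "grip": 0.04},
    {"tx": 0, "ty": 0, "tz": 0, "rx": 0, "ry": 0, "rz": 0, "grip": 0.04},
    {"tx": 0, "ty": 0, "tz": 0, "rx": 0, "ry": 0, "rz": 0, "grip": 0.04},
    {"tx": 0, "ty": 0, "tz": 0, "rx": 0, "ry": 0, "rz": 0, "grip": 0.04},
    {"tx": 0, "ty": 0, "tz": 0, "rx": 0, "ry": 0, "rz": 0, "grip": 0.04},
    {"tx": 0, "ty": 0, "tz": 0, "rx": 0, "ry": 0, "rz": 0, "grip": 0.04},
    {"tx": 0, "ty": 0, "tz": 0, "rx": 0, "ry": 0, "rz": 0, "grip": 0.04},
    {"tx": 0, "ty": 0, "tz": 0, "rx": 0, "ry": 0, "rz": 0, "grip": 0.04},
    {"tx": 0, "ty": 0, "tz": 0, "rx": 0, "ry": 0, "rz": 0, "grip": 0.04},
  ],
)

```text
clock: 8.05
position: [0.518, -0.0216, 0.0176]
tool_rot: [[0.999, 0.048, 0.0], [0.048, -0.999, -0.0], [0.0, 0.0, -1.0]]
force: [0.2, 0.1, -0.5]
opening: 0.0397
```

Run:
```python
from h import *
w=snapshot('wrist'); p=cv2.imread('pics/wrist5.png')[:,:,::-1]
print(abs(w.astype(int)-p)[0:130,190:450].mean(), abs(w.astype(int)-p)[0:130,190:450].max()); cv2.imwrite('pics/wrist6.png',w[:,:,::-1])
s=r.read_state(); print(s['clock'],s['position'])
```

```text
5.8219625246548325 118
8.1 [ 0.5179524  -0.02153641  0.01759752]
```

>>> step_arm(
  commands=[
    {"tx": 0.005, "ty": 0, "tz": 0, "rx": 0, "ry": 0, "rz": 0, "grip": 0.04},
    {"tx": 0.01, "ty": 0, "tz": 0, "rx": 0, "ry": 0, "rz": 0, "grip": 0.04},
    {"tx": 0.01, "ty": 0, "tz": 0, "rx": 0, "ry": 0, "rz": 0, "grip": 0.04},
    {"tx": 0.01, "ty": 0, "tz": 0, "rx": 0, "ry": 0, "rz": 0, "grip": 0.04},
    {"tx": 0.008, "ty": 0, "tz": 0, "rx": 0, "ry": 0, "rz": 0, "grip": 0.04},
    {"tx": 0.006, "ty": 0, "tz": 0, "rx": 0, "ry": 0, "rz": 0, "grip": 0.04},
    {"tx": 0.004, "ty": 0, "tz": 0, "rx": 0, "ry": 0, "rz": 0, "grip": 0.04},
    {"tx": 0.002, "ty": 0, "tz": 0, "rx": 0, "ry": 0, "rz": 0, "grip": 0.04},
    {"tx": 0.002, "ty": 0, "tz": 0, "rx": 0, "ry": 0, "rz": 0, "grip": 0.04},
    {"tx": 0.002, "ty": 0, "tz": 0, "rx": 0, "ry": 0, "rz": 0, "grip": 0.04},
    {"tx": 0.002, "ty": 0, "tz": 0, "rx": 0, "ry": 0, "rz": 0, "grip": 0.04},
    {"tx": 0.002, "ty": 0, "tz": 0, "rx": 0, "ry": 0, "rz": 0, "grip": 0.04},
  ],
)

```text
clock: 9.1
position: [0.5808, -0.0185, 0.0176]
tool_rot: [[0.999, 0.048, -0.0], [0.048, -0.999, -0.0], [-0.0, -0.0, -1.0]]
force: [-0.6, 1.3, 0.2]
opening: 0.0399
```

Run:
```python
import cv2,numpy as np
a=cv2.imread('pics/wrist5.png',0);b=cv2.imread('pics/wrist6.png',0)
print(cv2.phaseCorrelate(np.float32(a[0:130,190:450]),np.float32(b[0:130,190:450])), cv2.phaseCorrelate(np.float32(a[0:260,0:180]),np.float32(b[0:260,0:180])))
for im in(a,b): 
  for u in (250,320,390):
    col=im[:130,u].astype(int); print(u,[(i,col[i]) for i in range(0,14)][4:14:1],[int(x) for x in col[100:114]])
```

```text
((-0.0034889449256070293, -0.06911228488741017), 0.8664753840358823) ((-0.7887910760173469, -1.0400171014791795), 1.0034155268727998)
250 [(4, np.int64(50)), (5, np.int64(50)), (6, np.int64(49)), (7, np.int64(50)), (8, np.int64(64)), (9, np.int64(111)), (10, np.int64(145)), (11, np.int64(153)), (12, np.int64(161)), (13, np.int64(173))] [175, 168, 162, 156, 148, 139, 130, 115, 93, 46, 17, 30, 41, 41]
320 [(4, np.int64(50)), (5, np.int64(49)), (6, np.int64(54)), (7, np.int64(117)), (8, np.int64(147)), (9, np.int64(153)), (10, np.int64(161)), (11, np.int64(175)), (12, np.int64(178)), (13, np.int64(182))] [163, 157, 151, 142, 132, 123, 100, 60, 27, 27, 26, 36, 41, 43]
390 [(4, np.int64(42)), (5, np.int64(75)), (6, np.int64(138)), (7, np.int64(146)), (8, np.int64(155)), (9, np.int64(163)), (10, np.int64(176)), (11, np.int64(181)), (12, np.int64(181)), (13, np.int64(195))] [158, 152, 145, 135, 129, 110, 84, 82, 82, 81, 80, 79, 77, 77]
250 [(4, np.int64(52)), (5, np.int64(50)), (6, np.int64(60)), (7, np.int64(106)), (8, np.int64(144)), (9, np.int64(154)), (10, np.int64(162)), (11, np.int64(172)), (12, np.int64(179)), (13, np.int64(193))] [163, 157, 151, 145, 131, 123, 110, 81, 22, 17, 31, 40, 39, 39]
320 [(4, np.int64(54)), (5, np.int64(109)), (6, np.int64(144)), (7, np.int64(153)), (8, np.int64(162)), (9, np.int64(171)), (10, np.int64(179)), (11, np.int64(182)), (12, np.int64(199)), (13, np.int64(208))] [153, 147, 138, 126, 115, 88, 37, 25, 26, 34, 41, 42, 44, 41]
390 [(4, np.int64(139)), (5, np.int64(147)), (6, np.int64(156)), (7, np.int64(164)), (8, np.int64(176)), (9, np.int64(181)), (10, np.int64(182)), (11, np.int64(193)), (12, np.int64(211)), (13, np.int64(217))] [150, 140, 132, 119, 97, 81, 81, 82, 80, 78, 78, 79, 76, 76]
```

View pics/wrist6.png

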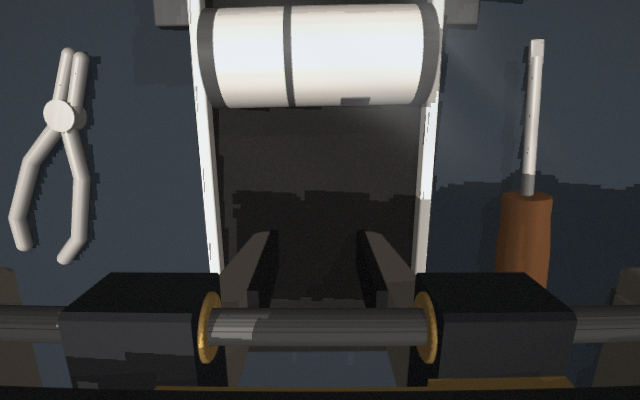

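The tube moved no more than the background did (about 1 px of arm settling), and its tag mark stayed at (355,101). It lay still, so I push on.

>>> step_arm(
  commands=[
    {"tx": 0.002, "ty": 0, "tz": 0, "rx": 0, "ry": 0, "rz": 0, "grip": 0.04},
    {"tx": 0.002, "ty": 0, "tz": 0, "rx": 0, "ry": 0, "rz": 0, "grip": 0.04},
    {"tx": 0.002, "ty": 0, "tz": 0, "rx": 0, "ry": 0, "rz": 0, "grip": 0.04},
    {"tx": 0.002, "ty": 0, "tz": 0, "rx": 0, "ry": 0, "rz": 0, "grip": 0.04},
    {"tx": 0.002, "ty": 0, "tz": 0, "rx": 0, "ry": 0, "rz": 0, "grip": 0.04},
    {"tx": 0.002, "ty": 0, "tz": 0, "rx": 0, "ry": 0, "rz": 0, "grip": 0.04},
    {"tx": 0.002, "ty": 0, "tz": 0, "rx": 0, "ry": 0, "rz": 0, "grip": 0.04},
    {"tx": 0.002, "ty": 0, "tz": 0, "rx": 0, "ry": 0, "rz": 0, "grip": 0.04},
    {"tx": 0.002, "ty": 0, "tz": 0, "rx": 0, "ry": 0, "rz": 0, "grip": 0.04},
    {"tx": 0.0015, "ty": 0, "tz": 0, "rx": 0, "ry": 0, "rz": 0, "grip": 0.04},
    {"tx": 0.001, "ty": 0, "tz": 0, "rx": 0, "ry": 0, "rz": 0, "grip": 0.04},
    {"tx": 0.001, "ty": 0, "tz": 0, "rx": 0, "ry": 0, "rz": 0, "grip": 0.04},
  ],
)

```text
clock: 10.1
position: [0.6024, -0.0174, 0.0176]
tool_rot: [[0.999, 0.048, -0.0], [0.048, -0.999, -0.0], [-0.0, 0.0, -1.0]]
force: [0.4, 0.5, 0.9]
opening: 0.04
```

>>> step_arm(
  commands=[
    {"tx": 0.001, "ty": 0, "tz": 0, "rx": 0, "ry": 0, "rz": 0, "grip": 0.04},
    {"tx": 0.001, "ty": 0, "tz": 0, "rx": 0, "ry": 0, "rz": 0, "grip": 0.04},
  ],
)

```text
clock: 10.27
position: [0.6042, -0.0173, 0.0175]
tool_rot: [[0.999, 0.048, -0.001], [0.048, -0.999, -0.0], [-0.001, 0.0, -1.0]]
force: [-1.9, -0.1, 1.3]
opening: 0.0397
```

>>> step_arm(
  commands=[
    {"tx": 0.001, "ty": 0, "tz": 0, "rx": 0, "ry": 0, "rz": 0, "grip": 0.04},
    {"tx": 0.001, "ty": 0, "tz": 0, "rx": 0, "ry": 0, "rz": 0, "grip": 0.04},
  ],
)

```text
clock: 10.43
position: [0.605, -0.0172, 0.0173]
tool_rot: [[0.999, 0.049, -0.003], [0.049, -0.999, 0.0], [-0.003, -0.0, -1.0]]
force: [-4.2, 0.1, 3.5]
opening: 0.0401
```

>>> step_arm(
  commands=[
    {"tx": 0.001, "ty": 0, "tz": 0, "rx": 0, "ry": 0, "rz": 0, "grip": 0.04},
    {"tx": 0.001, "ty": 0, "tz": 0, "rx": 0, "ry": 0, "rz": 0, "grip": 0.04},
  ],
)

```text
clock: 10.6
position: [0.6057, -0.017, 0.017]
tool_rot: [[0.999, 0.049, -0.006], [0.049, -0.999, 0.0], [-0.006, -0.0, -1.0]]
force: [-8.1, 0.2, 5.2]
opening: 0.04
```

Run:
```python
from h import *
s=r.read_state(); print(s['clock'],s['position'],s['force'],s['moment'])
a=snapshot('side')[150:280,260:440,::-1]; w=snapshot('wrist')[:,:,::-1];b=snapshot('scene')[180:310,230:410,::-1]
f=lambda a:cv2.resize(a,None,fx=4.4,fy=4.4,interpolation=cv2.INTER_CUBIC)
cv2.imwrite('pics/side7.png',f(a)); cv2.imwrite('pics/wrist7.png',w); cv2.imwrite('pics/scene7.png',f(b))
s=r.read_state(); print(s['clock'],s['position'],s['force'],s['moment'])
```

```text
10.6 [ 0.60565451 -0.01704287  0.01704299] [-8.13468526  0.21762716  5.15416253] [0.14101307 1.79996665 0.05779423]
10.75 [ 0.60583845 -0.01701592  0.01707499] [-6.37424737  0.07635967  2.74410806] [0.1222588  1.60740355 0.08636297]
```

View pics/side7.png

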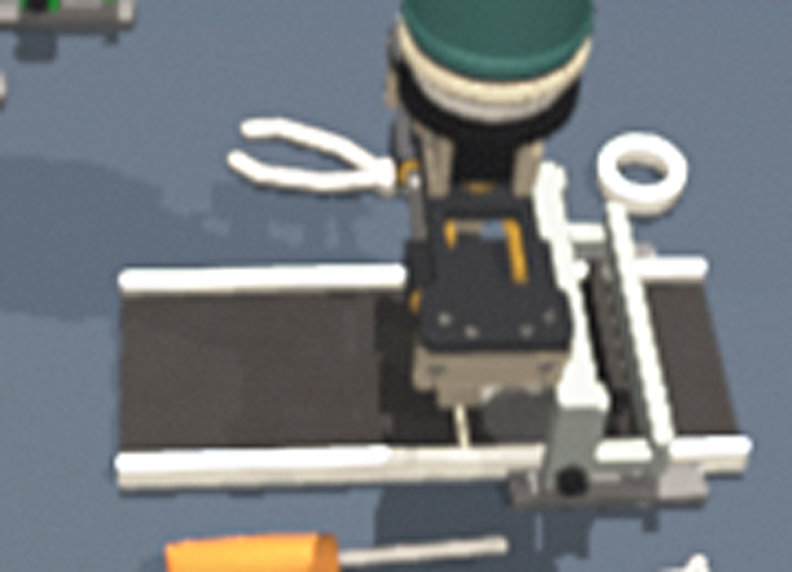

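View pics/wrist7.png

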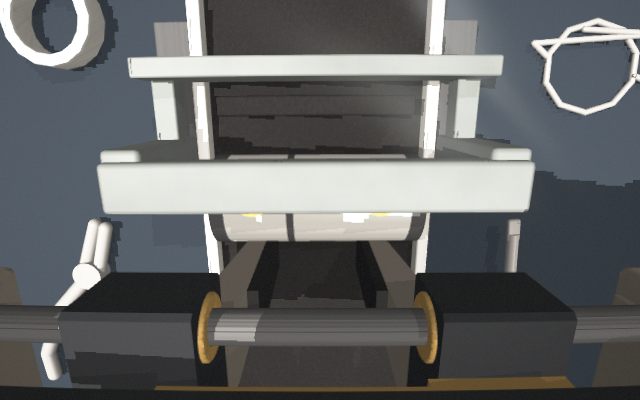

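View pics/scene7.png

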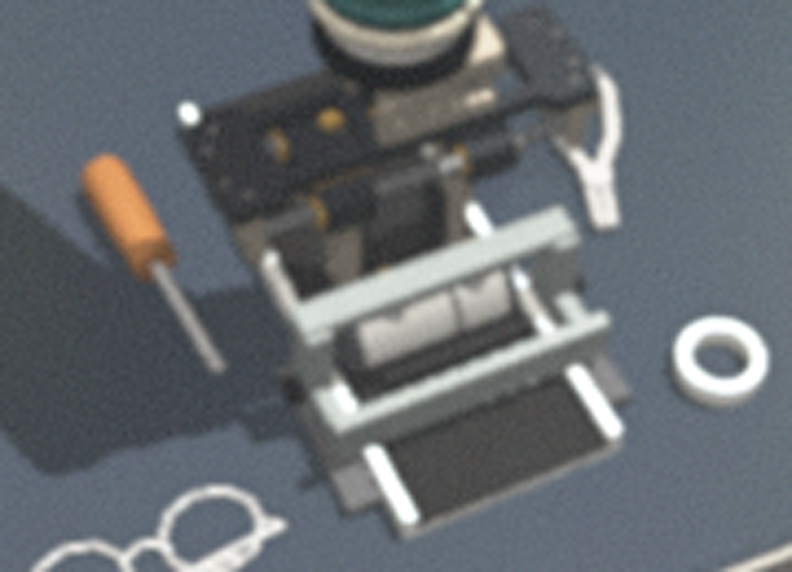

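>>> step_arm(
  commands=[
    {"tx": 0.0005, "ty": 0, "tz": 0, "rx": 0, "ry": 0, "rz": 0, "grip": 0.04},
    {"tx": 0, "ty": 0, "tz": 0, "rx": 0, "ry": 0, "rz": 0, "grip": 0.04},
  ],
)

```text
clock: 10.92
position: [0.6061, -0.017, 0.017]
tool_rot: [[0.999, 0.049, -0.006], [0.049, -0.999, 0.0], [-0.006, -0.0, -1.0]]
force: [-7.3, 0.7, 4.1]
opening: 0.0399
```

>>> step_arm(
  commands=[
    {"tx": 0.0005, "ty": 0, "tz": 0, "rx": 0, "ry": 0, "rz": 0, "grip": 0.04},
    {"tx": 0, "ty": 0, "tz": 0, "rx": 0, "ry": 0, "rz": 0, "grip": 0.04},
  ],
)

```text
clock: 11.08
position: [0.6067, -0.0169, 0.017]
tool_rot: [[0.999, 0.049, -0.006], [0.049, -0.999, 0.0], [-0.006, -0.0, -1.0]]
force: [-7.0, -0.1, 3.7]
opening: 0.04
```

>>> step_arm(
  commands=[
    {"tx": 0.0005, "ty": 0, "tz": 0, "rx": 0, "ry": 0, "rz": 0, "grip": 0.04},
    {"tx": 0, "ty": 0, "tz": 0, "rx": 0, "ry": 0, "rz": 0, "grip": 0.04},
  ],
)

```text
clock: 11.25
position: [0.6072, -0.0169, 0.0171]
tool_rot: [[0.999, 0.049, -0.005], [0.049, -0.999, 0.0], [-0.005, -0.0, -1.0]]
force: [-7.1, 0.4, 3.8]
opening: 0.04
```

>>> step_arm(
  commands=[
    {"tx": 0.0005, "ty": 0, "tz": 0, "rx": 0, "ry": 0, "rz": 0, "grip": 0.04},
    {"tx": 0.0005, "ty": 0, "tz": 0, "rx": 0, "ry": 0, "rz": 0, "grip": 0.04},
    {"tx": 0.0005, "ty": 0, "tz": 0, "rx": 0, "ry": 0, "rz": 0, "grip": 0.04},
  ],
)

```text
clock: 11.5
position: [0.6087, -0.0169, 0.017]
tool_rot: [[0.999, 0.049, -0.006], [0.049, -0.999, 0.0], [-0.006, -0.0, -1.0]]
force: [-6.9, 0.5, 3.7]
opening: 0.0399
```

>>> step_arm(
  commands=[
    {"tx": 0.0005, "ty": 0, "tz": 0, "rx": 0, "ry": 0, "rz": 0, "grip": 0.04},
    {"tx": 0.0005, "ty": 0, "tz": 0, "rx": 0, "ry": 0, "rz": 0, "grip": 0.04},
    {"tx": 0.0005, "ty": 0, "tz": 0, "rx": 0, "ry": 0, "rz": 0, "grip": 0.04},
  ],
)

```text
clock: 11.75
position: [0.6103, -0.0168, 0.0171]
tool_rot: [[0.999, 0.049, -0.005], [0.049, -0.999, 0.0], [-0.005, -0.0, -1.0]]
force: [-6.4, 0.2, 2.9]
opening: 0.0402
```

>>> step_arm(
  commands=[
    {"tx": 0.0005, "ty": 0, "tz": 0, "rx": 0, "ry": 0, "rz": 0, "grip": 0.04},
    {"tx": 0.0005, "ty": 0, "tz": 0, "rx": 0, "ry": 0, "rz": 0, "grip": 0.04},
    {"tx": 0.0005, "ty": 0, "tz": 0, "rx": 0, "ry": 0, "rz": 0, "grip": 0.04},
  ],
)

```text
clock: 12.0
position: [0.6122, -0.0168, 0.0172]
tool_rot: [[0.999, 0.049, -0.004], [0.049, -0.999, 0.0], [-0.004, -0.0, -1.0]]
force: [-5.6, 0.3, 3.1]
opening: 0.0399
```

>>> step_arm(
  commands=[
    {"tx": 0.0005, "ty": 0, "tz": 0, "rx": 0, "ry": 0, "rz": 0, "grip": 0.04},
    {"tx": 0.0005, "ty": 0, "tz": 0, "rx": 0, "ry": 0, "rz": 0, "grip": 0.04},
    {"tx": 0.0005, "ty": 0, "tz": 0, "rx": 0, "ry": 0, "rz": 0, "grip": 0.04},
  ],
)

```text
clock: 12.25
position: [0.6151, -0.0168, 0.0174]
tool_rot: [[0.999, 0.048, -0.002], [0.048, -0.999, -0.0], [-0.002, -0.0, -1.0]]
force: [-3.7, -0.4, 2.5]
opening: 0.0399
```

>>> step_arm(
  commands=[
    {"tx": 0.0005, "ty": 0, "tz": 0, "rx": 0, "ry": 0, "rz": 0, "grip": 0.04},
    {"tx": 0.0005, "ty": 0, "tz": 0, "rx": 0, "ry": 0, "rz": 0, "grip": 0.04},
    {"tx": 0.0005, "ty": 0, "tz": 0, "rx": 0, "ry": 0, "rz": 0, "grip": 0.04},
  ],
)

```text
clock: 12.5
position: [0.6178, -0.0168, 0.0177]
tool_rot: [[0.999, 0.048, 0.001], [0.048, -0.999, -0.0], [0.001, 0.0, -1.0]]
force: [-1.8, -0.6, 1.6]
opening: 0.0397
```

>>> step_arm(
  commands=[
    {"tx": 0.0005, "ty": 0, "tz": 0, "rx": 0, "ry": 0, "rz": 0, "grip": 0.04},
    {"tx": 0.0005, "ty": 0, "tz": 0, "rx": 0, "ry": 0, "rz": 0, "grip": 0.04},
    {"tx": 0.0005, "ty": 0, "tz": 0, "rx": 0, "ry": 0, "rz": 0, "grip": 0.04},
  ],
)

```text
clock: 12.75
position: [0.6193, -0.0167, 0.0177]
tool_rot: [[0.999, 0.048, 0.001], [0.048, -0.999, -0.0], [0.001, 0.0, -1.0]]
force: [-2.3, -0.1, 0.6]
opening: 0.0401
```

>>> step_arm(
  commands=[
    {"tx": 0.0005, "ty": 0, "tz": 0, "rx": 0, "ry": 0, "rz": 0, "grip": 0.04},
    {"tx": 0.0005, "ty": 0, "tz": 0, "rx": 0, "ry": 0, "rz": 0, "grip": 0.04},
  ],
)

```text
clock: 12.92
position: [0.6203, -0.0166, 0.0177]
tool_rot: [[0.999, 0.048, 0.001], [0.048, -0.999, -0.0], [0.001, 0.0, -1.0]]
force: [-1.7, -0.3, 0.3]
opening: 0.04
```

>>> step_arm(
  commands=[
    {"tx": 0.0005, "ty": 0, "tz": 0, "rx": 0, "ry": 0, "rz": 0, "grip": 0.04},
    {"tx": 0.0005, "ty": 0, "tz": 0, "rx": 0, "ry": 0, "rz": 0, "grip": 0.04},
    {"tx": 0.0005, "ty": 0, "tz": 0, "rx": 0, "ry": 0, "rz": 0, "grip": 0.04},
  ],
)

```text
clock: 13.17
position: [0.6217, -0.0165, 0.0177]
tool_rot: [[0.999, 0.048, 0.001], [0.048, -0.999, -0.0], [0.001, 0.0, -1.0]]
force: [-0.5, 0.3, 0.2]
opening: 0.0403
```

>>> step_arm(
  commands=[
    {"tx": 0.0005, "ty": 0, "tz": 0, "rx": 0, "ry": 0, "rz": 0, "grip": 0.04},
    {"tx": 0.0005, "ty": 0, "tz": 0, "rx": 0, "ry": 0, "rz": 0, "grip": 0.04},
    {"tx": 0.0005, "ty": 0, "tz": 0, "rx": 0, "ry": 0, "rz": 0, "grip": 0.04},
  ],
)

```text
clock: 13.42
position: [0.6231, -0.0164, 0.0176]
tool_rot: [[0.999, 0.048, 0.001], [0.048, -0.999, -0.0], [0.001, 0.0, -1.0]]
force: [-0.2, 0.9, 0.6]
opening: 0.0398
```

>>> step_arm(
  commands=[
    {"tx": 0.0005, "ty": 0, "tz": 0, "rx": 0, "ry": 0, "rz": 0, "grip": 0.04},
    {"tx": 0.0005, "ty": 0, "tz": 0, "rx": 0, "ry": 0, "rz": 0, "grip": 0.04},
  ],
)

```text
clock: 13.58
position: [0.6233, -0.0164, 0.0175]
tool_rot: [[0.999, 0.048, -0.001], [0.048, -0.999, -0.0], [-0.001, -0.0, -1.0]]
force: [-2.3, -0.1, 1.0]
opening: 0.0402
```

Pad contact starts at TCP x of about 0.623, which matches 19–20 mm past the balls. Now I lean in carefully.

>>> step_arm(
  commands=[
    {"tx": 0.001, "ty": 0, "tz": 0, "rx": 0, "ry": 0, "rz": 0, "grip": 0.04},
    {"tx": 0.0005, "ty": 0, "tz": 0, "rx": 0, "ry": 0, "rz": 0, "grip": 0.04},
  ],
)

```text
clock: 13.75
position: [0.6238, -0.0164, 0.0173]
tool_rot: [[0.999, 0.048, -0.004], [0.048, -0.999, -0.0], [-0.004, -0.0, -1.0]]
force: [-5.5, 0.5, 3.1]
opening: 0.0402
```

>>> step_arm(
  commands=[
    {"tx": 0.0005, "ty": 0, "tz": 0, "rx": 0, "ry": 0, "rz": 0, "grip": 0.04},
    {"tx": 0.0005, "ty": 0, "tz": 0, "rx": 0, "ry": 0, "rz": 0, "grip": 0.04},
  ],
)

```text
clock: 13.92
position: [0.624, -0.0164, 0.0171]
tool_rot: [[0.999, 0.048, -0.005], [0.048, -0.999, -0.0], [-0.005, -0.0, -1.0]]
force: [-7.3, -0.6, 5.2]
opening: 0.0399
```

>>> step_arm(
  commands=[
    {"tx": 0.0005, "ty": 0, "tz": 0, "rx": 0, "ry": 0, "rz": 0, "grip": 0.04},
    {"tx": 0.0005, "ty": 0, "tz": 0, "rx": 0, "ry": 0, "rz": 0, "grip": 0.04},
  ],
)

```text
clock: 14.08
position: [0.6243, -0.0163, 0.017]
tool_rot: [[0.999, 0.049, -0.006], [0.049, -0.999, -0.0], [-0.006, -0.0, -1.0]]
force: [-8.7, 0.2, 5.7]
opening: 0.0401
```

>>> step_arm(
  commands=[
    {"tx": 0.0004, "ty": 0, "tz": 0, "rx": 0, "ry": 0, "rz": 0, "grip": 0.04},
    {"tx": 0.0004, "ty": 0, "tz": 0, "rx": 0, "ry": 0, "rz": 0, "grip": 0.04},
    {"tx": 0, "ty": 0, "tz": 0, "rx": 0, "ry": 0, "rz": 0, "grip": 0.04},
  ],
)

```text
clock: 14.33
position: [0.6245, -0.0164, 0.0169]
tool_rot: [[0.999, 0.048, -0.008], [0.048, -0.999, -0.0], [-0.008, -0.0, -1.0]]
force: [-9.8, -0.7, 7.1]
opening: 0.0401
```

>>> step_arm(
  commands=[
    {"tx": 0.0003, "ty": 0, "tz": 0, "rx": 0, "ry": 0, "rz": 0, "grip": 0.04},
    {"tx": 0, "ty": 0, "tz": 0, "rx": 0, "ry": 0, "rz": 0, "grip": 0.04},
  ],
)

```text
clock: 14.5
position: [0.6246, -0.0163, 0.0169]
tool_rot: [[0.999, 0.048, -0.008], [0.048, -0.999, -0.0], [-0.008, -0.0, -1.0]]
force: [-9.7, -0.5, 6.6]
opening: 0.0403
```

>>> step_arm(
  commands=[
    {"tx": 0.0003, "ty": 0, "tz": 0, "rx": 0, "ry": 0, "rz": 0, "grip": 0.04},
    {"tx": 0.0003, "ty": 0, "tz": 0, "rx": 0, "ry": 0, "rz": 0, "grip": 0.04},
    {"tx": 0, "ty": 0, "tz": 0, "rx": 0, "ry": 0, "rz": 0, "grip": 0.04},
  ],
)

```text
clock: 14.75
position: [0.6248, -0.0163, 0.0168]
tool_rot: [[0.999, 0.048, -0.009], [0.048, -0.999, 0.0], [-0.009, -0.0, -1.0]]
force: [-10.4, -0.1, 7.7]
opening: 0.0399
```

>>> step_arm(
  commands=[
    {"tx": 0, "ty": 0, "tz": 0, "rx": 0, "ry": 0, "rz": 0, "grip": 0.04},
    {"tx": 0, "ty": 0, "tz": 0, "rx": 0, "ry": 0, "rz": 0, "grip": 0.04},
    {"tx": 0, "ty": 0, "tz": 0, "rx": 0, "ry": 0, "rz": 0, "grip": 0.04},
  ],
)

```text
clock: 15.0
position: [0.6247, -0.0163, 0.0168]
tool_rot: [[0.999, 0.048, -0.009], [0.048, -0.999, -0.0], [-0.009, -0.0, -1.0]]
force: [-11.1, 0.2, 7.3]
opening: 0.0401
```

>>> step_arm(
  commands=[
    {"tx": 0, "ty": 0, "tz": 0, "rx": 0, "ry": 0, "rz": 0, "grip": 0.04},
    {"tx": 0, "ty": 0, "tz": 0, "rx": 0, "ry": 0, "rz": 0, "grip": 0.04},
    {"tx": 0, "ty": 0, "tz": 0, "rx": 0, "ry": 0, "rz": 0, "grip": 0.04},
    {"tx": 0, "ty": 0, "tz": 0, "rx": 0, "ry": 0, "rz": 0, "grip": 0.04},
    {"tx": 0, "ty": 0, "tz": 0, "rx": 0, "ry": 0, "rz": 0, "grip": 0.04},
    {"tx": 0, "ty": 0, "tz": 0, "rx": 0, "ry": 0, "rz": 0, "grip": 0.04},
  ],
)

```text
clock: 15.5
position: [0.6248, -0.0164, 0.0168]
tool_rot: [[0.999, 0.048, -0.009], [0.048, -0.999, -0.0], [-0.009, -0.0, -1.0]]
force: [-11.3, -0.4, 6.9]
opening: 0.0397
```

>>> step_arm(
  commands=[
    {"tx": -0.0005, "ty": 0, "tz": 0, "rx": 0, "ry": 0, "rz": 0, "grip": 0.04},
    {"tx": -0.0005, "ty": 0, "tz": 0, "rx": 0, "ry": 0, "rz": 0, "grip": 0.04},
    {"tx": -0.0006, "ty": 0, "tz": 0, "rx": 0, "ry": 0, "rz": 0, "grip": 0.04},
    {"tx": -0.0006, "ty": 0, "tz": 0, "rx": 0, "ry": 0, "rz": 0, "grip": 0.04},
    {"tx": -0.0006, "ty": 0, "tz": 0, "rx": 0, "ry": 0, "rz": 0, "grip": 0.04},
    {"tx": -0.0006, "ty": 0, "tz": 0, "rx": 0, "ry": 0, "rz": 0, "grip": 0.04},
    {"tx": -0.0006, "ty": 0, "tz": 0, "rx": 0, "ry": 0, "rz": 0, "grip": 0.04},
    {"tx": -0.0006, "ty": 0, "tz": 0, "rx": 0, "ry": 0, "rz": 0, "grip": 0.04},
    {"tx": -0.0006, "ty": 0, "tz": 0, "rx": 0, "ry": 0, "rz": 0, "grip": 0.04},
    {"tx": -0.0006, "ty": 0, "tz": 0, "rx": 0, "ry": 0, "rz": 0, "grip": 0.04},
    {"tx": -0.0006, "ty": 0, "tz": 0, "rx": 0, "ry": 0, "rz": 0, "grip": 0.04},
    {"tx": -0.0006, "ty": 0, "tz": 0, "rx": 0, "ry": 0, "rz": 0, "grip": 0.04},
  ],
)

```text
clock: 16.5
position: [0.6231, -0.0164, 0.0181]
tool_rot: [[0.999, 0.048, 0.002], [0.048, -0.999, 0.0], [0.002, 0.0, -1.0]]
force: [0.2, -0.3, 0.0]
opening: 0.04
```

>>> step_arm(
  commands=[
    {"tx": -0.001, "ty": 0, "tz": 0, "rx": 0, "ry": 0, "rz": 0, "grip": 0.04},
    {"tx": -0.002, "ty": 0, "tz": 0, "rx": 0, "ry": 0, "rz": 0, "grip": 0.04},
    {"tx": -0.006, "ty": 0, "tz": 0, "rx": 0, "ry": 0, "rz": 0, "grip": 0.04},
    {"tx": -0.015, "ty": 0, "tz": 0, "rx": 0, "ry": 0, "rz": 0, "grip": 0.04},
    {"tx": -0.02, "ty": 0, "tz": 0, "rx": 0, "ry": 0, "rz": 0, "grip": 0.04},
    {"tx": -0.03, "ty": 0, "tz": 0, "rx": 0, "ry": 0, "rz": 0, "grip": 0.04},
    {"tx": -0.03, "ty": 0, "tz": 0, "rx": 0, "ry": 0, "rz": 0, "grip": 0.04},
    {"tx": 0, "ty": 0, "tz": -0.02, "rx": 0, "ry": 0, "rz": 0, "grip": 0.04},
    {"tx": 0, "ty": 0, "tz": -0.035, "rx": 0, "ry": 0, "rz": 0, "grip": 0.04},
    {"tx": 0, "ty": 0, "tz": -0.035, "rx": 0, "ry": 0, "rz": 0, "grip": 0.04},
    {"tx": 0, "ty": 0, "tz": 0, "rx": 0, "ry": 0, "rz": 0, "grip": 0.04},
    {"tx": 0, "ty": 0, "tz": 0, "rx": 0, "ry": 0, "rz": 0, "grip": 0.04},
  ],
)

```text
clock: 17.5
position: [0.5194, -0.0215, 0.1097]
tool_rot: [[0.999, 0.048, 0.005], [0.048, -0.999, 0.0], [0.005, -0.0, -1.0]]
force: [-0.4, -0.6, -1.3]
opening: 0.04
```

Run:
```python
from h import *
a=snapshot('side')[150:280,260:440,::-1]; w=snapshot('wrist')[:,:,::-1];b=snapshot('scene')[180:310,230:410,::-1]
f=lambda a:cv2.resize(a,None,fx=4.4,fy=4.4,interpolation=cv2.INTER_CUBIC)
cv2.imwrite('pics/side8.png',f(a)); cv2.imwrite('pics/wrist8.png',w); cv2.imwrite('pics/scene8.png',f(b))
print(r.read_state()['clock'],r.read_state()['position'])
```

```text
17.65 [ 0.51701507 -0.02149665  0.10654147]
```

View pics/side8.png

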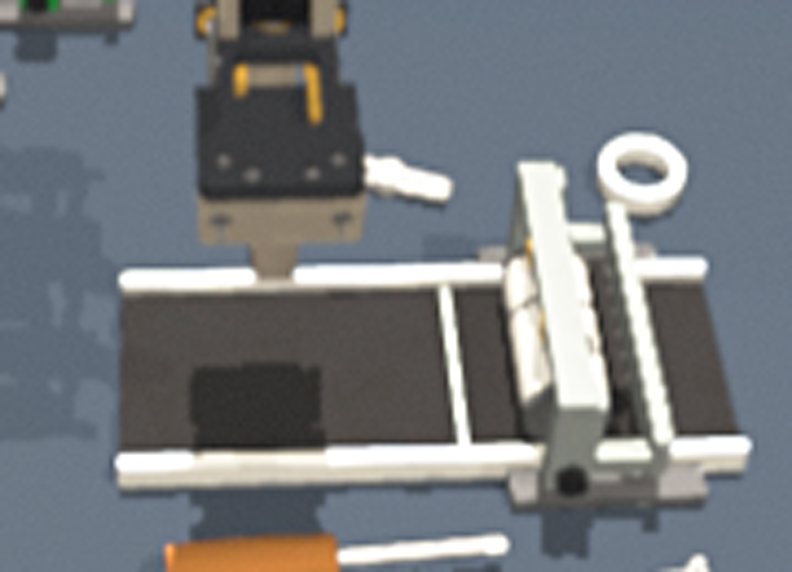

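View pics/wrist8.png

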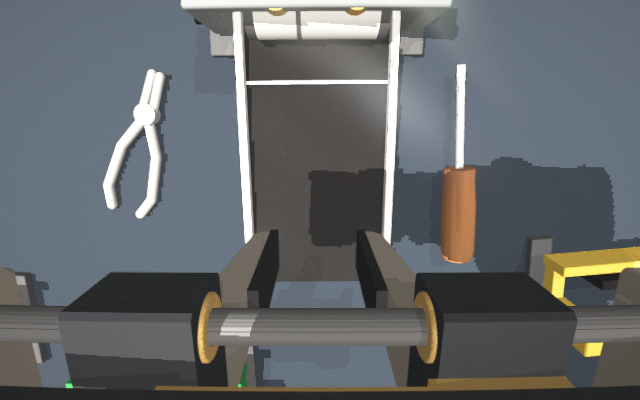

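View pics/scene8.png

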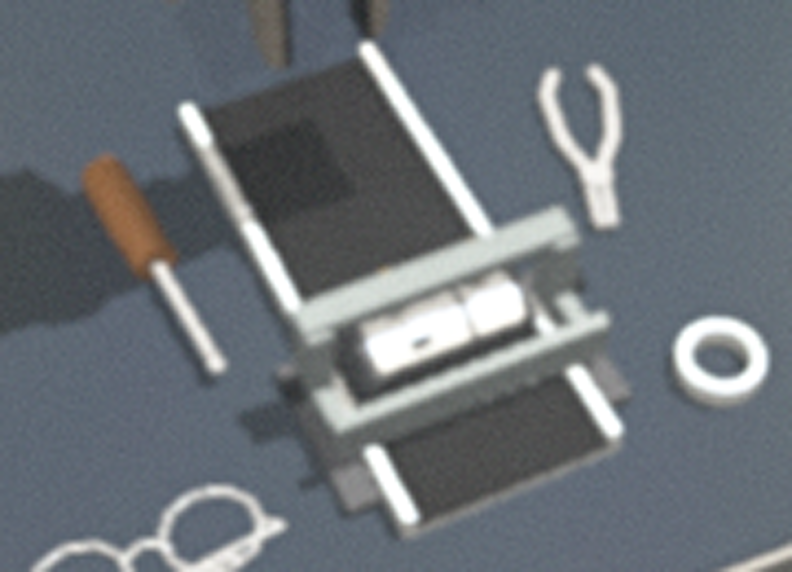

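>>> step_arm(
  commands=[
    {"tx": 0, "ty": 0, "tz": -0.03, "rx": 0, "ry": 0, "rz": 0, "grip": 0.04},
    {"tx": 0, "ty": 0, "tz": -0.03, "rx": 0, "ry": 0, "rz": 0, "grip": 0.04},
    {"tx": -0.02, "ty": 0, "tz": -0.03, "rx": 0, "ry": 0, "rz": 0, "grip": 0.04},
    {"tx": 0, "ty": 0, "tz": 0, "rx": 0, "ry": 0, "rz": 0, "grip": 0.04},
    {"tx": 0, "ty": 0, "tz": 0, "rx": 0, "ry": 0, "rz": 0, "grip": 0.04},
    {"tx": 0, "ty": 0, "tz": 0, "rx": 0, "ry": 0, "rz": 0, "grip": 0.04},
    {"tx": 0, "ty": 0, "tz": 0, "rx": 0, "ry": 0, "rz": 0, "grip": 0.04},
    {"tx": 0, "ty": 0, "tz": 0, "rx": 0, "ry": 0, "rz": 0, "grip": 0.04},
    {"tx": 0, "ty": 0, "tz": 0, "rx": 0, "ry": 0, "rz": 0, "grip": 0.04},
  ],
)

```text
clock: 18.4
position: [0.4977, -0.0225, 0.1962]
tool_rot: [[0.999, 0.048, -0.002], [0.048, -0.999, -0.0], [-0.002, 0.0, -1.0]]
force: [-0.3, 0.1, -0.3]
opening: 0.04
```

Run:
```python
from h import *
xt=np.array([.9988,.048,0])
a=snapshot('side')[:,:,::-1]; c=calibration('side')
f=lambda a:cv2.resize(a,None,fx=4.4,fy=4.4,interpolation=cv2.INTER_CUBIC)
cv2.imwrite('pics/side9.png',f(a[150:280,260:440]))
p=f(a[150:280,260:440]); q=cv2.imread('pics/side8.png'); print('diff clip region',abs(p.astype(int)-q)[150:500,490:760].mean())
for u,v in [(507,290),(519,370)]:
    o,d=ray(c,260+u/4.4,150+v/4.4); an=np.arctan2(d@xt,-d[2]); h=o[2]-.028
    print('axis along',o@xt+h*np.tan(an)+.020/np.cos(an))
# bystanders moved? compare with the initial picture
i0=cv2.imread('pics/side0.png').astype(int)
for n,(x0,x1,y0,y1) in dict(pliers=(308,366,172,200),specs=(398,440,274,340),driver=(294,380,265,290),collar=(392,420,176,202),yellow=(255,315,290,400)).items(): print(n,cv2.phaseCorrelate(np.float32(i0[y0:y1,x0:x1].mean(2)),np.float32(a[y0:y1,x0:x1].mean(2))))
print(r.read_state()['clock'],r.read_state()['position'])
```

```text
diff clip region 1.147400352733686
axis along 0.6552259396891555
axis along 0.6553974331283929
pliers ((0.06238768622894497, -0.017644846677612236), 0.9781120234065586)
specs ((0.5606813060179441, -0.061493530169038024), 1.0018416225174327)
driver ((-0.4181776257231462, -0.18912913327848102), 0.5571425064934624)
collar ((-0.02093062183925376, 0.5342329948352447), 0.9987199213769701)
yellow ((-0.03540272553800605, 0.24348973002257424), 0.720542266368866)
18.45 [ 0.49784775 -0.02247055  0.19650142]
```

View pics/side9.png

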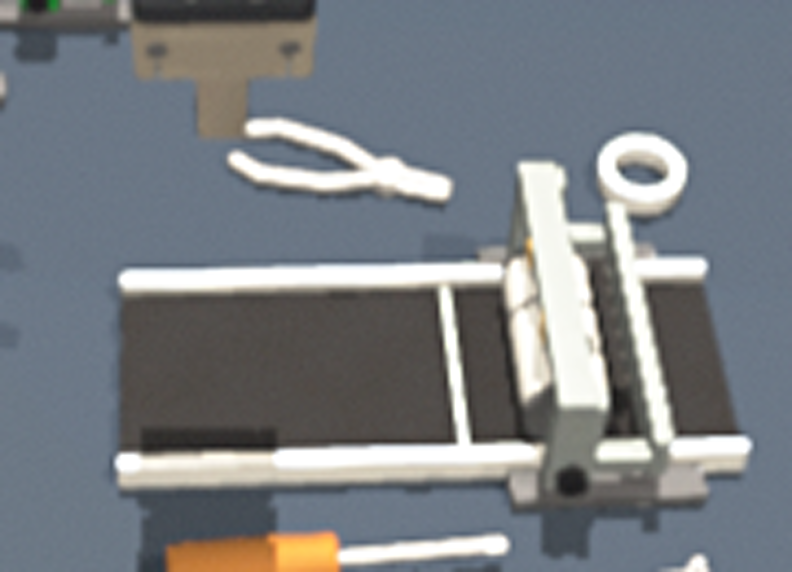

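The tube lies still under the crossbar, its rear edge at crop (507,290) to (519,370). The pliers, driver, collar and spectacles are unmoved to within about half a pixel, and the arm is clear, so I hand in.

```bash
python3 -c "
from workcell import r
r.finish_job()"
```

```text
the job is handed in; nothing more can be done
```

The tube is home in the clip and the job was handed in at 18.5 s with the arm clear; no verdict was reported.

- **On the line:** I pushed the tube along with two fingers and backed off. Its axis measured 0–2 mm from the line and within about 1° of square. It lay still for about 1.5 s; the picture shifted by about a pixel in that time, which I put down to the arm settling.
- **Into the clip:** A slow push rolled it past the balls. The force peaked at about 8 N along the track, slightly over the stated 7 N, then faded to near zero. The tube met the back stop about 19–20 mm after first touching the balls, as expected.
- **Leaning on the stop:** I held about 10–11 N along the track for roughly 0.75 s, then eased off. There was also an unexpected upward force of about 7 N on the fingers, probably friction from the rolling tube. That makes the largest combined reading about 13.2 N, under the 17 N limit.
- **Final check:** The tube's axis is about 4–5 mm beyond the balls, judged from the crossbar's centre. Touch put the axis about 3.5 mm nearer than the camera did, more than the 2 mm calibration accuracy. The tube did not move between two pictures about 0.8 s apart, and the pliers, spectacles, screwdriver and collar moved by no more than about half a pixel.

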